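# Clamp a chromatography column into its rack with a U-bolt

## Task

Take the U-bolt clamp by its orange grip out of its stand, pass both its legs down astride the steel column and through the two holes of the rack's aluminium plate, and press it gently but fully home, until the underside of the orange grip sits on the column, then let go. The plate may stand anywhere along its track, so feel for the holes; never push hard on the rack or the column, leave the column lying in its cradles, and do not disturb the bottle, the beaker or the spanner.

Things in the scene. Friction and masses are not known exactly. Their poses are not given: they have to be found in the camera images.
- clamp_grip (a point): Centre of the U-bolt clamp's orange grip, a block 16 (x) x 30 (y) x 40 (z) mm with z up; loose, 160 g. Its underside, 20 mm below this point, lands on the column. Take the two 30 mm wide faces (fingers close along x) in the upper half: fingertips at most 15 mm below this point stay clear of the column at home.
- clamp_foot (a point): Midway between the clamp's two leg tips (5 mm flat, tapering over 2.6 mm to the full 8 mm), 92 mm below clamp_grip, same axes. The clamp is a U of round bar, legs straight down at y = +22 and -22 mm, 36 mm free between them. At the start it stands upright in the stand, foot 6 mm above the bench.
- stand: Grey plastic block, 50 (x) x 84 (y) x 34 (z) mm, fixed to the bench; origin at the centre of its underside. Two blind holes 9.5 mm wide, 28 mm deep, at y = +22 and -22 mm hold the clamp's legs: lift it straight up by more than 30 mm.
- rack: Column rack fixed to the bench: dark blue base 250 (x) x 104 (y) x 10 (z) mm; origin at the centre of its underside, x along the column, z up. Grey U cradles at x = +75 and -75 mm, 20 mm thick, 80 mm high, carry the column (axis y = 0, z = 75 mm; top z = 87 mm). With the clamp home, clamp_grip is at z = 107 mm here; anything over 40 N of clamp on rack or on column fails.
- track_end_a (a point): One end of the hole plate's track, on the rack at x = -20, y = 0, z = 45 mm (the plate's top), axes of the rack. The aluminium plate, 88 (x) x 104 (y) x 10 (z) mm, lies under the column between the cradles, screwed tight where the last user left it; that place is not reported. It does not yield to a push of 40 N.
- track_end_b (a point): Other end of the track, x = +20 mm. The plate's two through holes, 9.5 mm wide, lie side by side at y = +22 and -22 mm, together anywhere between the ends along x, no nearer than 4 mm to either. Home is 30 mm down from legs resting on the plate. From about 17 mm down, spring catches rub on the legs (about 3 to 15 N): the clamp does not fall home by itself.
- column_center (a point): Centre of the loose steel column (450 g) lying in the rack's cradles: tube of 24 mm diameter along x, dark 32 mm diameter end fittings from 88 to 110 mm either side, blue plugs out to 128 mm; it has about 3 mm of end play. It is to stay in the cradles.
- amber_bottle_mid (a point): Mid-height of a standing amber glass bottle, 60 mm diameter, 130 mm tall; bystander.
- beaker_mid (a point): Mid-height of a standing glass beaker, 60 mm diameter, 70 mm tall; bystander.
- spanner_mid (a point): Middle of a 130 mm steel spanner lying flat on the bench along its x; bystander.
There are look-alikes about, which are no part of the job. Leave any black look-alike of the part that bears clamp_grip alone.

How it is judged:
By the outcome, as a careful person would: the job done as asked, in the order asked, and still so for the second after the job is handed in, with the robot touching nothing.
It also fails if it takes over 72 s, if anything falls off the work surface, if the arm or the gripper's body presses on something with over 40 N, if the wrist force passes 120 N, or if a joint passes its speed limit or range.

## Robot

A 6-joint arm with a two-finger parallel gripper is mounted at the origin on the work surface. World frame = base frame: x ahead of the robot, y to its left, z up, the work surface at z = 0. Lengths are in mm, angles in rad, forces in N, time in s.
With the tool pointing down it reaches from about 275 to 750 mm from the base axis. Payload 10.2 kg.
Tool frame: the origin (TCP) lies at the very end of the fingers, on their centre line; the grasp point (between the pads) lies 19 mm behind it (ctrl.grip_depth is the distance from the TCP to the grasp point, in mm); z points along the fingers, x is the direction in which the jaws open and shut, and the axes are right-handed (so a half turn about z gives the same grasp; the last joint's range is limited). The gripper opens to 85 mm and grips with 20 to 120 N. Pads are 22 mm wide; open, the fingers measure 114 mm over their backs; the gripper's body (76 mm by 85 mm) begins 54 mm behind the grasp point. The pads swing forward as they close: fully open they stand 13 mm farther back than shut.
Start: joints at [1.07, 0.313, 1.498, -0, 1.331, -0.223], TCP at [143.989, 504.875, 231.294] pointing down, gripper open.
Joint ranges: [-2.94, 2.94], [-0.97, 2.17], [0.19, 2.56], [-1.23, 4.37], [0.02, 3.11], [-2.88, 2.88]. Speed limits (rad/s): [2.39, 2.39, 3.01, 3.14, 3.14, 3.14].

## Interface

Orientations are given as a unit quaternion [w, x, y, z].
In Python, from rig import ctrl gives the robot as it stands.
- The arm moves only by the tool play_rows, never from a script. Its argument "motion" is a list of rows, each a list of 2 entries, a list of its own where there are three numbers: the shift along the tool's x, y, z in mm, then the turn, a rotation vector about the tool's x, y, z in degrees. A call has 1 to 20 rows; each row shifts and turns the commanded pose from where the row before left it, along the tool's axes as they then stand; what a row does not reach is not made up. A row lasts 1/12 s, in which the tool goes at most 41.7 mm and 7.16 degrees, less where a joint would pass 70% of its speed; a pose out of reach is approached as far as the arm can. A call with a gripper value outside its range is refused whole. "fingers" is the finger opening in mm, from 0 to 85.4, set as the call begins (left out, the last holds). The fingers move at their own pace and stop on an object; "squeeze" is the grip in N (left out, the last holds). Time passes only in rows, so rows that do not move let the fingers close. It gives the time, the measured TCP pose, the force and the opening at its end, in the units of the state.
- ctrl.sense(): the state, without advancing time (a new reading comes with each control period).
- ctrl.capture(name): name is "scene" or "top" or "wrist"; returns the picture (420x560x3 uint8, red, green, blue); there is no depth.
- ctrl.get_calibration(name): a dict with "K" (3x3 intrinsics, pixels), "R" (3x3) and "t" (3): a world point X has camera coordinates R X + t; the wrist camera has in their place "tool_from_camera" (4x4, takes a point from camera to tool coordinates, whose origin is the TCP and whose axes are the tool frame's). Camera axes: x right, y down, z forward; pixel columns grow to the right and rows downward; lengths in mm; the calibration is good to about 2 mm. A picture is of the moment at which its call begins: read the wrist's pose just before it. get_calibration takes no time and is no camera call.
- ctrl.finish_job(): hands the job in, once; it reports no verdict.
Trained networks look in the newest picture that a camera, given by its name, has taken for a name from the list of things; names that differ only in an ending like _2 or _b are one class to them, and where a whole thing is asked for, a point or a joint stands for the part that bears it (a point fixed in the world has none). Each returns a list of dicts, best first, with "p" (0 to 1); they miss things now and then, are a little off and sometimes report something else, mostly with a low value. They report only what shows in the picture. A call takes as long as a camera call. They do not tell look-alikes from the thing itself.
- ctrl.spot_in(camera, name): "position" ([column, row] as shares, 0 to 1, of the picture: columns of its width, rows of its height, amid what is visible of it).
The state is a dict: "time_s": time; "joints": joint angles; "dq": joint speeds; "tau": joint torques, N m; "eef_pos": TCP position; "ee_rot": TCP orientation; "force": force on the tool from outside, world axes, zero at the start; "wrist_torque": the same for the moment, N m; "grip_width": opening from 0.0 (shut) to 1.0 (fully open).
Only numpy, scipy, OpenCV 4.12 (cv2) and the standard library are available. Lean on these libraries where they do the work, as an engineer would, in place of code of your own. Each camera call takes 0.05 s, during which the arm holds its last target. There are 200 camera calls.

## Working session

There is one attempt and no reset: what is moved stays moved. The work goes in short steps, Python scripts to look and compute and a tool call to move; the robot and the scene stay as the last step left them, time stands still between calls to the robot, and variables do not carry over. Pictures are saved under pics/ and viewed, about 8 in all and at most 12, crops included, and the job is handed in when it is done.

Besides the shell and the picture viewer there is one more tool, called in YAML: its name, and indented under it one key for each argument. play_rows: Moves the arm, as the interface text tells. Its arguments: {"type":"object","properties":{"motion":{"type":"array"},"fingers":{"type":"number"},"squeeze":{"type":"number"}},"required":["motion"]}

```bash
ls; mkdir -p pics
cat > h.py <<'E'
import numpy as np, cv2
from rig import ctrl
from scipy.spatial.transform import Rotation as Rn
def cap(c,n=None):
    im=np.array(ctrl.capture(c))
    if n: cv2.imwrite('pics/'+n+'.png',im[:,:,::-1])
    return im
def cam(c,s=None):
    k=ctrl.get_calibration(c); K=np.array(k['K'])
    if c!='wrist': R=np.array(k['R']);t=np.array(k['t'])
    else:
        s=s or ctrl.sense(); q=s['ee_rot']
        T=np.eye(4);T[:3,:3]=Rn.from_quat(np.r_[q[1:],q[0]]).as_matrix();T[:3,3]=s['eef_pos']
        M=np.linalg.inv(T@np.array(k['tool_from_camera']));R=M[:3,:3];t=M[:3,3]
    return K,R,t
def proj(c,X,s=None):
    K,R,t=cam(c,s);p=(np.atleast_2d(X)@R.T+t)@K.T;return p[:,:2]/p[:,2:]
def ray(c,px,s=None):
    K,R,t=cam(c,s);d=R.T@np.linalg.solve(K,[px[0],px[1],1]);return -R.T@t,d
def atz(c,px,z,s=None):
    o,d=ray(c,px,s);return o+d*(z-o[2])/d[2]
E
python3 - <<'E'
from h import *
a=cap('scene','scene');b=cap('top','top')
cv2.imwrite('pics/both.png',cv2.resize(np.vstack([a,b]),(800,1200))[:,:,::-1]) 
s=ctrl.sense();print(s['eef_pos'],s['ee_rot'],s['force'])
for c in('scene','top'):
  for n in ['clamp_grip','clamp_foot','stand','rack','column_center','track_end_a','amber_bottle_mid','beaker_mid','spanner_mid']:
    r=ctrl.spot_in(c,n)
    print(c,n,[(round(d['p'],2),np.round(np.array(d['position'])*[560,420]),atz(c,np.array(d['position'])*[560,420],{'clamp_grip':98,'column_center':75}.get(n,20)).round()) for d in r[:3]])
E
```

```text
pics
[143.88174973 504.66944489 230.79637728] [ 2.23896763e-04  7.98195123e-01  6.02398724e-01 -5.22479816e-04] [-0.78219068 -0.99892906 -0.69448103]
scene clamp_grip [(0.86, array([424., 243.]), array([611., 254.,  98.])), (0.83, array([354., 207.]), array([572., 145.,  98.])), (0.64, array([351., 165.]), array([483., 127.,  98.]))]
scene clamp_foot [(0.9, array([357., 211.]), array([517., 153.,  20.])), (0.74, array([424., 243.]), array([555., 270.,  20.])), (0.58, array([353., 160.]), array([394., 128.,  20.]))]
scene stand [(0.67, array([349., 237.]), array([574., 148.,  20.]))]
scene rack [(0.86, array([168., 219.]), array([ 617., -166.,   20.]))]
scene column_center [(0.74, array([166., 190.]), array([ 596., -167.,   75.]))]
scene track_end_a [(0.87, array([170., 218.]), array([ 612., -163.,   20.]))]
scene amber_bottle_mid [(0.8, array([253., 313.]), array([747.,  29.,  20.]))]
scene beaker_mid [(0.68, array([395., 332.]), array([724., 238.,  20.]))]
scene spanner_mid [(0.75, array([265., 155.]), array([423., -42.,  20.]))]
top clamp_grip [(0.75, array([139., 209.]), array([59
[... 239 characters left out ...]
3., 157.,  20.])), (0.56, array([136., 206.]), array([615., 282.,  20.]))]
top stand []
top rack [(0.64, array([381., 226.]), array([ 584., -169.,   20.]))]
top column_center [(0.7, array([388., 212.]), array([ 600., -172.,   75.]))]
top track_end_a [(0.89, array([378., 222.]), array([ 592., -165.,   20.])), (0.17, array([309., 317.]), array([419., -39.,  20.]))]
top amber_bottle_mid [(0.94, array([271., 130.]), array([767.,  36.,  20.])), (0.36, array([211., 234.]), array([565., 140.,  20.]))]
top beaker_mid [(0.84, array([163., 139.]), array([747., 240.,  20.])), (0.59, array([305., 318.]), array([418., -32.,  20.]))]
top spanner_mid [(0.69, array([307., 318.]), array([418., -37.,  20.]))]
```

View pics/top.png

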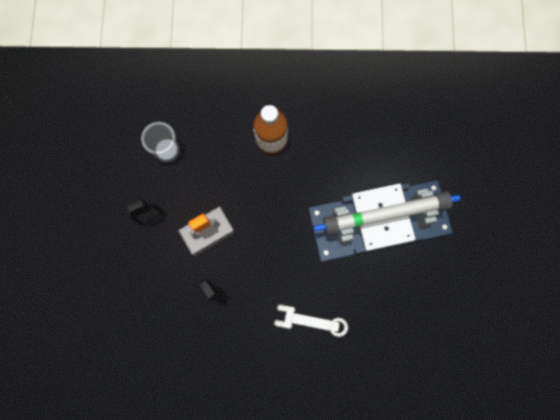

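View pics/scene.png

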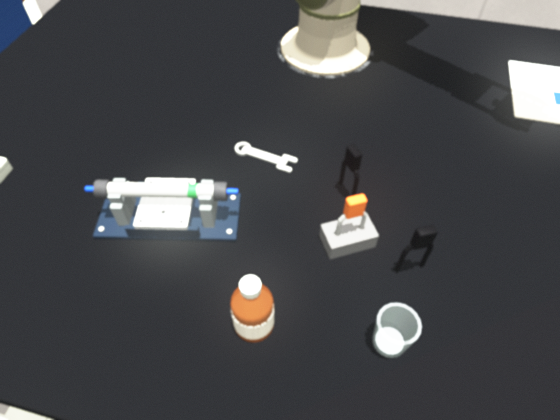

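```bash
cat > m1.py <<'E'
from h import *
im=cv2.imread('pics/top.png');hsv=cv2.cvtColor(im,cv2.COLOR_BGR2HSV)
def w(c,m,z,roi):
    k=np.zeros_like(m);x0,y0,x1,y1=roi;k[y0:y1,x0:x1]=m[y0:y1,x0:x1]
    cs,_=cv2.findContours(k,0,2);c0=max(cs,key=cv2.contourArea)
    P=np.array([atz('top',p[0],z)[:2] for p in c0],np.float32)
    return cv2.minAreaRect(P)
print('orange',w(0,cv2.inRange(hsv,(5,150,100),(20,255,255)),118,(170,190,240,260)))
print('stand',w(0,cv2.inRange(im,(70,70,70),(255,255,255)),34,(170,200,240,260)))
print('base',w(0,cv2.inRange(hsv,(95,60,25),(125,255,255)),10,(300,170,470,270)))
print('tcp cam',np.array(ctrl.get_calibration('wrist')['tool_from_camera']).round(2))
a,b=[atz('top',p,75) for p in((321,229),(458,199))];d=b-a;print(a,b,np.degrees(np.arctan2(d[1],d[0])),(a+b)/2)
for p in((380,205),(387,229)):print(atz('top',p,45))
E
python3 m1.py
```

```text
orange ((567.7508544921875, 146.85389709472656), (24.318737030029297, 30.142515182495117), 31.502378463745117)
stand ((570.0904541015625, 148.68528747558594), (55.164772033691406, 88.600830078125), 31.726390838623047)
base ((580.0090942382812, -87.2418441772461), (113.76073455810547, 87.29263305664062), 14.39281177520752)
tcp cam [[   1.     -0.      0.      0.5 ]
 [   0.      0.95    0.3   -77.66]
 [  -0.     -0.3     0.95 -141.8 ]
 [   0.      0.      0.      1.  ]]
[567.86096065 -56.98077752  75.        ] [ 624.14477408 -294.47695156   75.        ] -76.66753781836 [ 596.00286737 -175.72886454   75.        ]
[ 618.3652239  -164.66801287   45.        ]
[ 574.79919696 -176.20741432   45.        ]
```

```bash
cat >> h.py <<'E'
def rel(X,yaw=None,s=None):
    "shift in tool axes (after yaw turn if yaw given) and remaining turn deg about tool z"
    s=s or ctrl.sense();q=s['ee_rot'];R=Rn.from_quat(np.r_[q[1:],q[0]]).as_matrix()
    y0=np.degrees(np.arctan2(R[1,0],R[0,0]));d=np.array(X)-s['eef_pos']
    tilt=np.degrees(np.arccos(-R[2,2]))
    turn=0
    if yaw is not None:
        turn=-((yaw-y0+180)%360-180);a=np.radians(yaw)
        R=np.array([[np.cos(a),np.sin(a),0],[np.sin(a),-np.cos(a),0],[0,0,-1]])
    print('yaw',y0.round(2),'tilt',tilt.round(2),'turn',round(turn,2),'shift',(R.T@d).round(2))
E
python3 -c "
from h import *
rel([569,148,190],31.6)"
```

```text
yaw 74.08 tilt 0.0 turn 42.48 shift [175.01 526.68  41.31]
```

play_rows:
  motion:
    - [[0,0,0],[0,0,7.08]]
    - [[0,0,0],[0,0,7.08]]
    - [[0,0,0],[0,0,7.08]]
    - [[0,0,0],[0,0,7.08]]
    - [[0,0,0],[0,0,7.08]]
    - [[0,0,0],[0,0,7.08]]
    - [[10,30,2],[0,0,0]]
    - [[13,39,3],[0,0,0]]
    - [[13,39,3],[0,0,0]]
    - [[13,39,3],[0,0,0]]
    - [[13,39,3],[0,0,0]]
    - [[13,39,3],[0,0,0]]
    - [[13,39,3],[0,0,0]]
    - [[13,39,3],[0,0,0]]
    - [[13,39,3],[0,0,0]]
    - [[13,39,3],[0,0,0]]
    - [[13,39,3],[0,0,0]]
    - [[13,39,3],[0,0,0]]
    - [[13,39,3],[0,0,0]]
    - [[9,29,3],[0,0,0]]
  fingers: 60

```text
time_s: 2.67
eef_pos: [571.3, 145.2, 190.0]
ee_rot: [0.0, 0.962, 0.272, 0.0]
force: [-0.2, 0.2, 1.1]
grip_width: 0.703
```

play_rows:
  motion:
    - [[0,0,0],[0,0,0]]
    - [[0,0,0],[0,0,0]]

```text
time_s: 2.83
eef_pos: [569.7, 146.7, 189.6]
ee_rot: [-0.0, 0.963, 0.271, -0.001]
force: [0.4, -0.9, -0.7]
grip_width: 0.702
```

```bash
cat > m2.py <<'E'
from h import *
s=ctrl.sense();im=cap('wrist','w1');rel([569,148,190],31.6,s);print(s['time_s'],s['eef_pos'])
r=ctrl.spot_in('wrist','clamp_grip');print([(d['p'],np.array(d['position'])*[560,420]) for d in r])
hsv=cv2.cvtColor(im,cv2.COLOR_RGB2HSV);m=cv2.inRange(hsv,(5,150,80),(20,255,255))
cs,_=cv2.findContours(m,0,2);c0=max(cs,key=cv2.contourArea);print(cv2.boundingRect(c0))
c=c0[:,0,:]
print('poly',cv2.approxPolyDP(c0,4,True)[:,0].tolist())
for z in(118,):
  P=np.array([atz('wrist',p,z,s)[:2] for p in c],np.float32);print(z,cv2.minAreaRect(P))
E
python3 m2.py
```

```text
yaw 31.48 tilt 0.06 turn -0.12 shift [ 0.1  -1.48 -0.4 ]
2.8333 [569.68887088 146.68351672 189.6008003 ]
[(0.78, array([456.008, 109.914])), (0.56, array([277.984, 211.302])), (0.56, array([147.896,  48.384]))]
(405, 385, 10, 35)
poly [[410, 385], [405, 419], [413, 406]]
118 ((740.1903076171875, 70.18951416015625), (5.707457065582275, 35.61738586425781), 31.841964721679688)
```

View pics/w1.png

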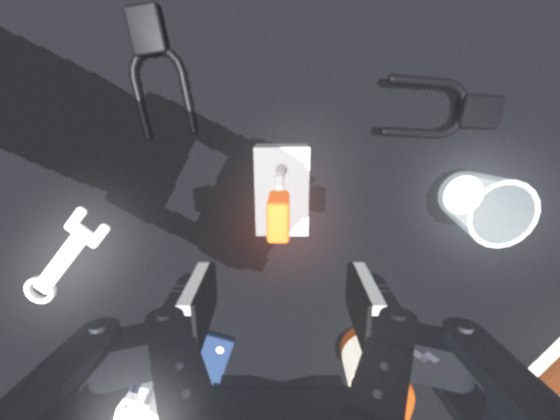

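```bash
cat > m3.py <<'E'
from h import *
s=ctrl.sense();im=cv2.imread('pics/w1.png');hsv=cv2.cvtColor(im,cv2.COLOR_BGR2HSV)
print(hsv[190:250:4,278].tolist()); print(hsv[230,260:300:3].tolist())
m=cv2.inRange(hsv,(5,140,150),(25,255,255));m[:,:240]=0;m[:,330:]=0;m[260:]=0
ys,xs=np.nonzero(m);print(xs.min(),xs.max(),ys.min(),ys.max())
for y in range(ys.min(),ys.max()+1,4):
  q=xs[ys==y];print(y,q.min(),q.max(),end='; ')
# predicted corners for a guess
def corners(g,yaw):
  a=np.radians(yaw);R=np.array([[np.cos(a),-np.sin(a),0],[np.sin(a),np.cos(a),0],[0,0,1]])
  L=np.array([[i*8,j*15,k*20] for k in(1,-1) for j in(-1,1) for i in(-1,1)]);return proj('wrist',L@R.T+g,s)
print();print(corners(np.array([569,148,98]),31.6).round(1).tolist())
E=np.array([[i*25,j*42,34] for i,j in((-1,1),(1,1),(-1,-1),(1,-1))]);a=np.radians(31.6)
R=np.array([[np.cos(a),-np.sin(a),0],[np.sin(a),np.cos(a),0],[0,0,1]])
print('stand',proj('wrist',E@R.T+[569,148,0],s).round(1).tolist())
E
python3 m3.py
```

```text
[[13, 23, 251], [11, 148, 245], [11, 146, 247], [14, 142, 253], [25, 108, 255], [27, 98, 255], [26, 102, 255], [26, 101, 255], [26, 102, 255], [26, 106, 255], [26, 105, 255], [26, 104, 255], [26, 108, 255], [19, 128, 255], [177, 42, 129]]
[[0, 5, 241], [175, 6, 241], [14, 65, 253], [25, 112, 255], [26, 105, 255], [26, 105, 255], [26, 105, 255], [26, 106, 255], [25, 106, 255], [21, 126, 255], [3, 9, 250], [0, 0, 255], [0, 0, 255], [0, 0, 255]]
266 288 192 243
192 271 286; 196 270 287; 200 269 287; Traceback (most recent call last):
  File "m3.py", line 7, in <module>
    q=xs[ys==y];print(y,q.min(),q.max(),end='; ')
                        ~~~~~^^
    return umr_minimum(a, axis, None, out, keepdims, initial, where)
ValueError: zero-size array to reduction operation minimum which has no identity
```

```bash
cat > m3.py <<'E'
from h import *
s=ctrl.sense();im=cv2.imread('pics/w1.png');hsv=cv2.cvtColor(im,cv2.COLOR_BGR2HSV)
m=cv2.inRange(hsv,(20,80,150),(30,255,255));m[:,:240]=0;m[:,330:]=0;m[260:]=0
cs,_=cv2.findContours(m,0,2);c0=max(cs,key=cv2.contourArea);print(cv2.minAreaRect(c0),cv2.boundingRect(c0))
P=np.array([atz('wrist',p[0],118,s)[:2] for p in c0],np.float32);r=cv2.minAreaRect(P);print(r)
m=cv2.inRange(hsv,(0,0,170),(180,40,255));m[:,:240]=0;m[:,330:]=0;m[250:]=0;m[:130]=0
cs,_=cv2.findContours(m,0,2);c0=max(cs,key=cv2.contourArea)
P=np.array([atz('wrist',p[0],34,s)[:2] for p in c0],np.float32);print('stand',cv2.minAreaRect(P))
rel([r[0][0],r[0][1],98-13],None,s)
E
python3 m3.py
```

```text
((277.0, 222.5), (37.0, 20.0), 90.0) (267, 204, 21, 38)
((565.6553955078125, 148.14791870117188), (13.786897659301758, 26.712820053100586), 31.548717498779297)
stand ((569.1006469726562, 149.43862915039062), (51.41935729980469, 85.4817886352539), 31.76136016845703)
yaw 31.63 tilt 0.02 turn 0 shift [ -2.63  -1.39 105.35]
```

play_rows:
  motion:
    - [[-1,-0.6,10],[0,0,0]]
    - [[-1,-0.6,25],[0,0,0]]
    - [[0,0,25],[0,0,0]]
    - [[0,0,20],[0,0,0]]
    - [[0,0,13],[0,0,0]]
    - [[0,0,8],[0,0,0]]
    - [[0,0,3.5],[0,0,0]]
    - [[0,0,0],[0,0,0]]
    - [[0,0,0],[0,0,0]]

```text
time_s: 3.68
eef_pos: [567.1, 148.0, 86.5]
ee_rot: [0.0, 0.962, 0.273, 0.001]
force: [0.1, 0.4, 0.9]
grip_width: 0.704
```

play_rows:
  motion:
    - [[0,0,0],[0,0,0]]
    - [[0,0,0],[0,0,0]]
    - [[0,0,0],[0,0,0]]
    - [[0,0,0],[0,0,0]]
    - [[0,0,0],[0,0,0]]
    - [[0,0,0],[0,0,0]]
    - [[0,0,0],[0,0,0]]
    - [[0,0,0],[0,0,0]]
  fingers: 8
  squeeze: 50

```text
time_s: 4.35
eef_pos: [567.3, 147.8, 86.3]
ee_rot: [0.0, 0.962, 0.272, 0.001]
force: [2.0, 2.1, 4.4]
grip_width: 0.179
```

play_rows:
  motion:
    - [[0,0,-2],[0,0,0]]
    - [[0,0,-5],[0,0,0]]
    - [[0,0,-8],[0,0,0]]
    - [[0,0,-10],[0,0,0]]
    - [[0,0,-12],[0,0,0]]
    - [[0,0,-18],[0,0,0]]
    - [[0,0,-25],[0,0,0]]
    - [[0,0,-25],[0,0,0]]
    - [[0,0,-18],[0,0,0]]
    - [[0,0,-6],[0,0,0]]

```text
time_s: 5.18
eef_pos: [567.1, 147.6, 217.1]
ee_rot: [0.0, 0.962, 0.272, 0.001]
force: [0.5, 0.1, -1.0]
grip_width: 0.178
```

```bash
python3 -c "
from h import *
s=ctrl.sense();print(s['eef_pos'],s['grip_width'],s['force'])
rel([605,-119,215],103.3)"
```

```text
[567.14189152 147.56657822 217.08888871] 0.17769096723274905 [ 0.48820349  0.11812851 -1.00734257]
yaw 31.6 tilt 0.13 turn -71.7 shift [-268.13  -24.48    2.09]
```

play_rows:
  motion:
    - [[0,0,0],[0,0,-4]]
    - [[0,0,0],[0,0,-7]]
    - [[0,0,0],[0,0,-7]]
    - [[0,0,0],[0,0,-7]]
    - [[0,0,0],[0,0,-7]]
    - [[0,0,0],[0,0,-7]]
    - [[0,0,0],[0,0,-7]]
    - [[0,0,0],[0,0,-7]]
    - [[0,0,0],[0,0,-7]]
    - [[0,0,0],[0,0,-7]]
    - [[0,0,0],[0,0,-4.7]]

```text
time_s: 6.1
eef_pos: [566.1, 147.5, 213.1]
ee_rot: [-0.001, 0.618, 0.786, -0.001]
force: [0.2, 0.2, -0.6]
grip_width: 0.181
```

play_rows:
  motion:
    - [[-12,-1,0],[0,0,0]]
    - [[-25,-2,0],[0,0,0]]
    - [[-33,-3,0],[0,0,0]]
    - [[-33,-3,0],[0,0,0]]
    - [[-33,-3,0],[0,0,0]]
    - [[-33,-3,1],[0,0,0]]
    - [[-33,-3,1],[0,0,0]]
    - [[-33,-3,0],[0,0,0]]
    - [[-21,-2,0],[0,0,0]]
    - [[-12,-1.5,0],[0,0,0]]
    - [[0,0,0],[0,0,0]]
    - [[0,0,0],[0,0,0]]
    - [[0,0,0],[0,0,0]]

```text
time_s: 7.18
eef_pos: [604.5, -117.7, 212.5]
ee_rot: [-0.0, 0.62, 0.784, -0.0]
force: [-0.4, 1.2, -1.6]
grip_width: 0.178
```

```bash
cat > m4.py <<'E'
from h import *
s=ctrl.sense();im=cap('wrist','w2');print(s['time_s'],s['eef_pos']);rel([605,-119,215],103.3,s)
cv2.imwrite('pics/w2b.png',cv2.resize(im,(800,600),interpolation=cv2.INTER_CUBIC)[:,:,::-1])
print(np.array(ctrl.capture.__self__ is None) if 0 else '')
for n in('column_center','clamp_grip','track_end_a','clamp_foot'):
  print(n,[(d['p'],(np.array(d['position'])*[560,420]).round(1)) for d in ctrl.spot_in('wrist',n)])
import json;json.dump({k:np.array(s[k]).tolist() for k in('eef_pos','ee_rot')},open('s2.json','w'))
E
python3 m4.py
```

```text
7.1833 [ 604.45982788 -117.69092452  212.54057239]
yaw 103.31 tilt 0.05 turn 0.01 shift [-1.4   0.22 -2.46]

column_center [(0.69, array([218.5, 177.4]))]
clamp_grip [(0.75, array([280. , 290.8])), (0.45, array([223.9, 148.7]))]
track_end_a [(0.78, array([224.8, 148.2]))]
clamp_foot [(0.72, array([280.7, 291.4]))]
```

View pics/w2b.png

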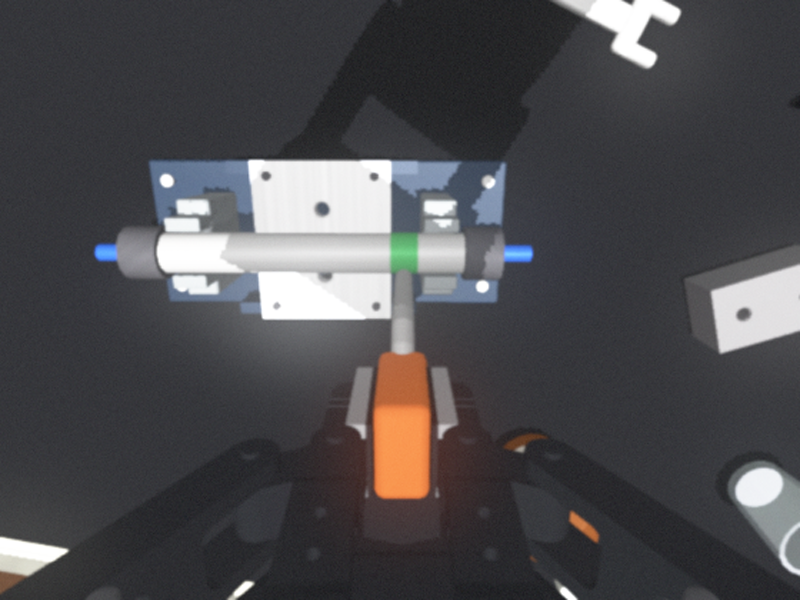

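```bash
cat > m5.py <<'E'
from h import *
import json;s=json.load(open('s2.json'))
q=s['ee_rot'];R=Rn.from_quat(np.r_[q[1:],q[0]]).as_matrix();t=np.array(s['eef_pos'])
f=1/1.42857
T=lambda X:(R.T@(X-t)).round(1)
im=cv2.cvtColor(cv2.imread('pics/w2.png'),cv2.COLOR_BGR2GRAY)
for (u,v) in((322,209),(325,276)):
  u*=f;v*=f;r=im[int(v)-9:int(v)+10,int(u)-9:int(u)+10];m=(r<110).astype(np.uint8)
  n,l,st,c=cv2.connectedComponentsWithStats(m);print([(st[i].tolist(),(c[i]+[int(u)-9,int(v)-9]).round(1).tolist()) for i in range(1,n)])
for n,p,z in(('hfar',(322,209),45),('hnear',(325,276),45),('c1',(95,251),75),('c2',(532,254),75),('colL',(215,252),75),('colR',(450,252.5),75),
 ('b1',(152,160),10),('b2',(505,162),10),('b3',(497,301),10),('p1',(249,160),45),('p2',(391,160),45),('p3',(391,319),45),('p4',(263,319),45)):
  X=atz('wrist',np.array(p)*f,z,s);print(n,X.round(1),'tool',T(X))
print(proj('wrist',[(R@np.array([i,j,-31.7])+t) for i in(-8,8) for j in(-15,15)],s).round(1)/f)
E
python3 m5.py
```

```text
[([6, 6, 8, 7, 38], [225.6, 145.7])]
[([11, 9, 1, 1, 1], [229.0, 193.0])]
hfar [ 575.9 -175.6   45. ] tool [-49.9 -41.  167.5]
hnear [ 619.1 -165.6   45. ] tool [-50.2   3.3 167.5]
c1 [ 626.6 -298.5   75. ] tool [-181.1  -20.1  137.4]
c2 [568.8 -45.   75. ] tool [ 78.9 -17.8 137.6]
colL [ 610.8 -229.    75. ] tool [-109.9  -19.3  137.5]
colR [579.1 -92.8  75. ] tool [ 29.9 -18.8 137.6]
b1 [ 575.1 -300.8   10. ] tool [-171.6  -70.6  202.5]
b2 [520.4 -62.4  10. ] tool [ 73.  -69.  202.6]
b3 [618.7 -38.7  10. ] tool [ 73.5  32.2 202.6]
p1 [ 556.6 -225.2   45. ] tool [-93.8 -71.2 167.5]
p2 [ 536.4 -139.2   45. ] tool [ -5.4 -71.1 167.6]
p3 [ 638.8 -115.8   45. ] tool [ -6.2  34.  167.5]
p4 [ 659.  -201.6   45. ] tool [-94.3  33.8 167.5]
[[367.428204 401.42817 ]
 [369.856773 497.285217]
 [429.142428 401.285313]
 [427.285287 497.14236 ]]
```

play_rows:
  motion:
    - [[-8,-3,0],[0,0,0.3]]
    - [[-16,-6,0],[0,0,0]]
    - [[-16,-6,0],[0,0,0]]
    - [[-8,-3,0],[0,0,0]]
    - [[-2.5,-0.8,0],[0,0,0]]
    - [[0,0,0],[0,0,0]]
    - [[0,0,0],[0,0,0]]
    - [[0,0,0],[0,0,0]]
    - [[0,0,6],[0,0,0]]
    - [[0,0,12],[0,0,0]]
    - [[0,0,12],[0,0,0]]
    - [[0,0,10],[0,0,0]]
    - [[0,0,10],[0,0,0]]
    - [[0,0,10],[0,0,0]]
    - [[0,0,8],[0,0,0]]
    - [[0,0,6],[0,0,0]]
    - [[0,0,4],[0,0,0]]
    - [[0,0,0],[0,0,0]]
    - [[0,0,0],[0,0,0]]
    - [[0,0,0],[0,0,0]]

```text
time_s: 9.1
eef_pos: [598.1, -172.3, 135.4]
ee_rot: [0.001, 0.622, 0.783, 0.0]
force: [-0.2, -0.4, -1.3]
grip_width: 0.178
```

Run:
```python
from h import *
s=ctrl.sense();im=cap('wrist','w3');print(s['time_s'],s['eef_pos'],s['force'],s['wrist_torque']);rel([0,0,0],None,s)
cv2.imwrite('pics/w3b.png',cv2.resize(im[60:330,110:450],None,fx=2.2,fy=2.2,interpolation=cv2.INTER_CUBIC)[:,:,::-1])
```

```text
9.1 [ 598.06464928 -172.30304851  135.35776389] [-0.19952075 -0.35781673 -1.30834489] [-0.00473706 -0.04355952 -0.01433792]
yaw 103.0 tilt 0.06 turn 0 shift [ 302.53 -544.08  134.69]
```

View pics/w3b.png

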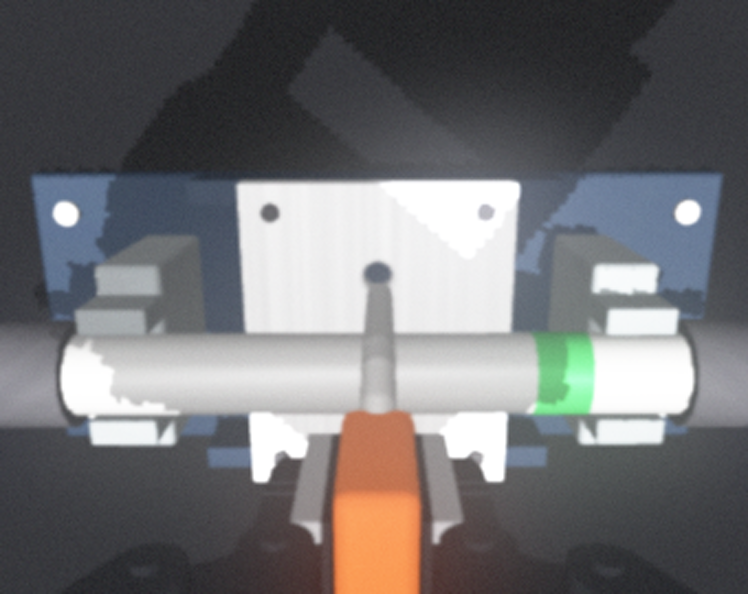

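play_rows:
  motion:
    - [[0,0,3],[0,0,0]]
    - [[0,0,2.5],[0,0,0]]
    - [[0,0,1.5],[0,0,0]]
    - [[0,0,1.5],[0,0,0]]
    - [[0,0,1],[0,0,0]]
    - [[0,0,1],[0,0,0]]
    - [[0,0,0.8],[0,0,0]]
    - [[0,0,0],[0,0,0]]
    - [[0,0,0],[0,0,0]]

```text
time_s: 9.9
eef_pos: [597.6, -172.4, 123.6]
ee_rot: [-0.0, 0.622, 0.783, -0.0]
force: [-3.0, -1.4, 1.3]
grip_width: 0.18
```

play_rows:
  motion:
    - [[0,-0.3,0.7],[0,0,0]]
    - [[0,-0.2,0.7],[0,0,0]]
    - [[0,0,0.7],[0,0,0]]
    - [[0,0,0],[0,0,0]]
    - [[0,0,0],[0,0,0]]

```text
time_s: 10.32
eef_pos: [597.0, -172.5, 121.1]
ee_rot: [-0.0, 0.623, 0.783, -0.0]
force: [-2.9, -2.7, 0.2]
grip_width: 0.179
```

play_rows:
  motion:
    - [[-0.2,-0.3,1],[0,0,0]]
    - [[-0.1,-0.2,1],[0,0,0]]
    - [[0,0,1],[0,0,0]]
    - [[0,0,1],[0,0,0]]
    - [[0,0,0],[0,0,0]]
    - [[0,0,0],[0,0,0]]

```text
time_s: 10.82
eef_pos: [596.8, -172.6, 117.0]
ee_rot: [-0.0, 0.622, 0.783, -0.0]
force: [-2.2, -1.7, -2.6]
grip_width: 0.181
```

play_rows:
  motion:
    - [[-0.1,-0.2,1.5],[0,0,0]]
    - [[0,-0.2,1.5],[0,0,0]]
    - [[0,0,1.5],[0,0,0]]
    - [[0,0,1.5],[0,0,0]]
    - [[0,0,1],[0,0,0]]
    - [[0,0,1],[0,0,0]]
    - [[0,0,0],[0,0,0]]
    - [[0,0,0],[0,0,0]]

```text
time_s: 11.48
eef_pos: [596.5, -172.8, 109.3]
ee_rot: [-0.0, 0.623, 0.783, 0.0]
force: [-1.2, 0.2, -1.3]
grip_width: 0.175
```

play_rows:
  motion:
    - [[0,0,1],[0,0,0]]
    - [[0,0,1],[0,0,0]]
    - [[0,0,1],[0,0,0]]
    - [[0,0,1],[0,0,0]]
    - [[0,0,1],[0,0,0]]
    - [[0,0,0],[0,0,0]]
    - [[0,0,0],[0,0,0]]
  squeeze: 80

```text
time_s: 12.07
eef_pos: [596.5, -173.1, 104.5]
ee_rot: [0.0, 0.623, 0.783, -0.0]
force: [-3.2, -1.9, 1.7]
grip_width: 0.175
```

play_rows:
  motion:
    - [[0,-0.1,1],[0,0,0]]
    - [[0,-0.1,1],[0,0,0]]
    - [[0,0,1],[0,0,0]]
    - [[0,0,1],[0,0,0]]
    - [[0,0,1],[0,0,0]]
    - [[0,0,0],[0,0,0]]
    - [[0,0,0],[0,0,0]]

```text
time_s: 12.65
eef_pos: [596.4, -173.1, 99.3]
ee_rot: [0.0, 0.623, 0.783, -0.0]
force: [-2.8, -2.3, 1.9]
grip_width: 0.174
```

play_rows:
  motion:
    - [[0,0,1],[0,0,0]]
    - [[0,0,1],[0,0,0]]
    - [[0,0,0.5],[0,0,0]]
    - [[0,0,0.5],[0,0,0]]
    - [[0,0,0],[0,0,0]]
    - [[0,0,0],[0,0,0]]

```text
time_s: 13.15
eef_pos: [596.4, -173.0, 96.5]
ee_rot: [0.0, 0.622, 0.783, 0.0]
force: [-3.1, -2.8, 3.9]
grip_width: 0.173
```

play_rows:
  motion:
    - [[0,0,0.4],[0,0,0]]
    - [[0,0,0.4],[0,0,0]]
    - [[0,0,0.4],[0,0,0]]
    - [[0,0,0],[0,0,0]]
    - [[0,0,0],[0,0,0]]

```text
time_s: 13.57
eef_pos: [596.4, -172.9, 95.4]
ee_rot: [0.0, 0.622, 0.783, 0.0]
force: [-2.7, -2.0, 5.2]
grip_width: 0.175
```

play_rows:
  motion:
    - [[0,0,0.3],[0,0,0]]
    - [[0,0,0.3],[0,0,0]]
    - [[0,0,0],[0,0,0]]
    - [[0,0,0],[0,0,0]]

```text
time_s: 13.9
eef_pos: [596.5, -172.9, 95.3]
ee_rot: [0.0, 0.622, 0.783, 0.0]
force: [-4.5, -0.6, 8.6]
grip_width: 0.174
```

play_rows:
  motion:
    - [[0,0,0.4],[0,0,0]]
    - [[0,0,0.4],[0,0,0]]
    - [[0,0,0],[0,0,0]]
    - [[0,0,0],[0,0,0]]

```text
time_s: 14.23
eef_pos: [596.6, -173.0, 95.2]
ee_rot: [0.001, 0.622, 0.783, 0.0]
force: [-7.0, -0.2, 14.0]
grip_width: 0.173
```

play_rows:
  motion:
    - [[0,0,-0.6],[0,0,0]]
    - [[0,0,-0.4],[0,0,0]]
    - [[0,0,0],[0,0,0]]
    - [[0,0,0],[0,0,0]]

```text
time_s: 14.57
eef_pos: [596.5, -173.0, 95.3]
ee_rot: [0.0, 0.622, 0.783, 0.0]
force: [-4.2, 0.1, 7.0]
grip_width: 0.171
```

play_rows:
  motion:
    - [[0,0,0],[0,0,0]]
    - [[0,0,0],[0,0,0]]
    - [[0,0,0],[0,0,0]]
    - [[0,0,0],[0,0,0]]
    - [[0,0,0],[0,0,0]]
    - [[0,0,0],[0,0,0]]
  fingers: 45

```text
time_s: 15.07
eef_pos: [596.4, -172.8, 94.7]
ee_rot: [-0.0, 0.622, 0.783, 0.0]
force: [0.1, -0.1, -0.5]
grip_width: 0.525
```

play_rows:
  motion:
    - [[0,0,-3],[0,0,0]]
    - [[0,0,-8],[0,0,0]]
    - [[0,0,-15],[0,0,0]]
    - [[0,0,-25],[0,0,0]]
    - [[0,0,-25],[0,0,0]]
    - [[0,0,-20],[0,0,0]]
    - [[0,0,-10],[0,0,0]]
    - [[0,0,0],[0,0,0]]
    - [[0,0,0],[0,0,0]]

```text
time_s: 15.82
eef_pos: [596.2, -172.8, 200.4]
ee_rot: [-0.0, 0.622, 0.783, -0.0]
force: [0.3, -0.2, -1.3]
grip_width: 0.528
```

Run:
```python
from h import *
s=ctrl.sense();im=cap('wrist','w4');b=cap('scene','sc4');print(s['time_s'],s['eef_pos'],s['force'])
v=np.vstack([cv2.resize(im[80:380,80:480],(640,360)),cv2.resize(b[140:260,70:270],(400,240))[:, :].repeat(1,0) if 0 else cv2.resize(b[150:250,70:330],(640,240))])
cv2.imwrite('pics/v4.png',v[:,:,::-1])
g=[596.5,-172.9,107]
print('pred grip px wrist',proj('wrist',[g],s),[(d['p'],np.array(d['position'])*[560,420]) for d in ctrl.spot_in('wrist','clamp_grip')])
```

```text
15.8167 [ 596.16584184 -172.84933298  200.3840845 ] [ 0.27176836 -0.2479552  -1.32165917]
pred grip px wrist [[279.54847038 214.47390461]] [(0.62, array([279.608, 215.418]))]
```

View pics/v4.png

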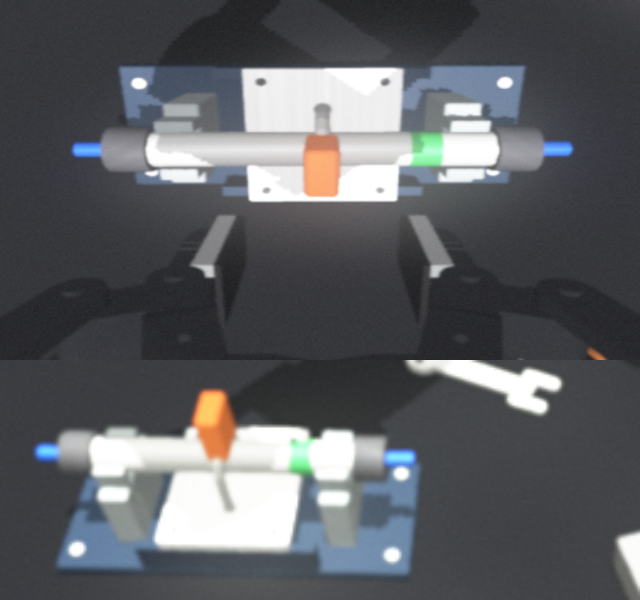

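The clamp's orange grip (wrist view, about (321,165)) rests on the column, with its legs through the plate. The column still lies in its cradles, and the gripper is clear above.

```bash
python3 -c "
from rig import ctrl
print(ctrl.finish_job())"
```

```text
the job is handed in; nothing more can be done
None
```

The clamp is home on the column and the job is handed in, with the arm clear above it, at about 16 s of robot time.

- **Pick and locate:** I took the clamp by its orange grip out of the stand. The wrist camera found both plate holes, and I lowered the legs astride the column.
- **Insertion:** The holes took both legs at the first try; I only eased sideways forces of 3 to 4 N. I pressed down in small steps through the spring catches to a firm stop. It came at a tool height of 95.2 mm, against 95.3 mm expected for home. The highest push reading was about 16 N, well under the 40 N limit.
- **Checks after release:** The force on the tool was back to its idle level. The wrist camera saw the grip within 1 pixel of its expected home position. The last pictures show the column still in its cradles.
- **Not checked:** I did not check the bottle and beaker in a last picture; the path stayed away from them. The spanner shows in the last pictures, but I did not measure its position.

No checks failed or disagreed.

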